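Used sample vials into the autoclave pot

ROBOT

A 6-joint arm with a two-finger parallel gripper is mounted at the origin on the work surface. World frame = base frame: x ahead of the robot, y to its left, z up, the work surface at z = 0. Lengths are in mm, angles in degrees, forces in N, time in s.
With the tool pointing down it reaches from about 350 to 850 mm from the base axis. Payload 8.1 kg.
Tool frame: the origin (TCP) lies between the finger pads; the fingertips stand 22 mm ahead of it and the grasp point (between the pads) lies 3 mm ahead of it; z points along the fingers, y is the line along which they close (so a half turn about z gives the same grasp; the last joint's range is limited). The gripper opens to 85 mm and grips with 20 to 120 N. Pads are 22 mm wide; open, the fingers measure 114 mm over their backs; the gripper's body (76 mm by 85 mm) begins 54 mm behind the grasp point. The pads swing forward as they close: fully open they stand 13 mm farther back than shut.
Start: joints at [-72.674, 7.471, 85.268, -0, 87.261, -4.893], TCP at [226.912, -555.443, 253.292] pointing down, gripper open.
Joint ranges: [-169.43, 169.43], [-51.17, 129.36], [1.28, 143.12], [-76.62, 256.62], [0, 156.53], [-152.29, 152.29]. Speed limits (degrees/s): [136.94, 136.94, 159.86, 180, 180, 180].

INTERFACE

Orientations are given as [roll, pitch, yaw] about the fixed x, y, z axes, in that order (R = Rz(yaw) Ry(pitch) Rx(roll)).
In Python, from bench import r, vision gives the robot as it stands.
- The arm moves only by the tool step_arm, never from a script. Its argument "targets" is a list that holds one entry, the list of rows, each a list of 6 numbers: the shift along the world's x, y, z in mm, then the turn, a rotation vector about the world's x, y, z in rad. In form: [[[x, y, z, rx, ry, rz], ...]]. A call has 1 to 12 rows; each row is the pose to reach, as a shift and turn from the pose commanded when the call began; what a row does not reach only later rows make up. A row lasts 1/12 s, in which the tool goes at most 41.7 mm and 7.16 degrees, less where a joint would pass 70% of its speed; a pose out of reach is approached as far as the arm can. A call with a gripper value outside its range is refused whole. "fingers" is the gripper's target within -1 to 1 (shut at 1, half-way at 0, fully open at -1), set as the call begins (left out, the last holds). The fingers move at their own pace and stop on an object; "newtons" is the grip in N (left out, the last holds). Time passes only in rows, so rows that repeat a pose let the fingers close. It gives the time, the measured TCP pose, the force, the opening and the grip force at its end, in the units of the state.
- r.sense(): the state, without advancing time (a new reading comes with each control period).
- vision.snapshot(name): name is "scene" or "top" or "wrist"; returns a dict with "img" (384x512x3 uint8, blue, green, red), "mtx" (3x3 intrinsics, pixels), "eye" and "attitude" of the camera in the world. Camera axes: x right, y up, looking along -z (the intrinsics and any distortion apply to the point x, -y, -z); pixel columns grow to the right and rows downward; lengths in mm; the calibration is good to about 2 mm. A picture is of the moment at which its call begins. There is no depth.
- r.hand_in(): hands the job in; it is judged then, once.
The state is a dict: "time": time; "joint_pos": joint angles; "qd": joint speeds; "joint_efforts": joint torques, N m; "tool_pos": TCP position; "tcp_rot": TCP orientation; "ft_force": force on the tool from outside, world axes, zero at the start; "wrist_torque": the same for the moment, N m; "finger_gap": finger opening in mm; "grip_force": force on a finger pad.
Only numpy, scipy, OpenCV 4.12 (cv2) and the standard library are available. Lean on these libraries where they do the work, as an engineer would, in place of code of your own. Each camera call takes 0.05 s, during which the arm holds its last target. There are 200 camera calls.

TASK

Drop both used sample vials, the two with red caps, into the open steel pot so that it can go to the autoclave. Leave the clean blue-capped vial standing where it is, and leave the pot standing upright.

Things in the scene. Friction and masses are not known exactly. Their poses are not given: they have to be found in the camera images.
- used_vial_a: A used sample vial: white plastic cylinder 28 mm in diameter with a domed red cap 31 mm in diameter and 14 mm tall on top; 50 mm tall in all, about 30 g, loose, standing upright on the table. Origin at its centre, 25 mm above its underside; z along its axis towards the cap.
- used_vial_b: The second used sample vial, the same in every way: white, red cap, 50 mm tall, loose, standing upright. Origin at its centre, 25 mm above its underside; z along its axis towards the cap.
- clean_vial: A clean sample vial of the same shape and size, but with a blue cap; loose, standing upright. It is to stay where it is. Origin at its centre, 25 mm above its underside; z towards the cap. Beyond the vials, 0.7 m or more from the robot, stand an air sampler (127 mm tall) and a low sieve ring.
- pot: Open straight-sided round pot of bare steel, without handles or lid: 130 mm outer diameter, 122 mm inner diameter, 110 mm tall, floor 5 mm thick, about 0.7 kg, loose, standing on the table to the left or to the right of the vials. Origin at the centre of its underside, z up. The green basket full of dishes on the other side is not it.
Not all that is in view belongs to the job. Leave any yellow look-alike of the used_vial_b alone.

How it is judged:
By the outcome, as a careful person would: the job done as asked, in the order asked, and still so for the second after the job is handed in, with the robot touching nothing.
It also fails if it takes over 54 s, if anything falls off the work surface, if the arm or the gripper's body presses on something with over 40 N, if the wrist force passes 120 N, or if a joint passes its speed limit or range.

## Working session

There is one attempt and no reset: what is moved stays moved. The work goes in short steps, Python scripts to look and compute and a tool call to move; the robot and the scene stay as the last step left them, time stands still between calls to the robot, and variables do not carry over. Pictures are saved under pics/ and viewed, at most 10 in all, crops included, and the job is handed in when it is done.

Besides the shell and the picture viewer there is one more tool, called after "Call:" by a JSON object that holds its "fn" and its "kwargs", one argument or row to a line. step_arm: Moves the arm, as the interface text tells. Its arguments: {"type":"object","properties":{"targets":{"type":"array"},"fingers":{"type":"number"},"newtons":{"type":"number"}},"required":["targets"]}

```bash
mkdir -p pics
cat > h.py <<'E'
import numpy as np, cv2
from bench import r, vision
from scipy.spatial.transform import Rotation as R
def rot(a):
    a=np.array(a,float)
    return a if a.shape==(3,3) else R.from_euler('xyz',a,degrees=True).as_matrix()
def ray(s,u,v):
    d=np.linalg.inv(s['mtx'])@[u,v,1]; d=rot(s['attitude'])@[d[0],-d[1],-d[2]]
    return np.array(s['eye'],float),d/np.linalg.norm(d)
def atz(s,u,v,z):
    o,d=ray(s,u,v); return o+d*(z-o[2])/d[2]
def tri(a,b):
    (o,d),(p,e)=a,b; t=np.linalg.lstsq(np.c_[d,-e],p-o,rcond=None)[0]
    x,y=o+d*t[0],p+e*t[1]; return (x+y)/2,np.linalg.norm(x-y)
def save(s,n): cv2.imwrite('pics/'+n,s['img'])
E
python3 - <<'E'
from h import *
import pickle
D={n:vision.snapshot(n) for n in('scene','top')}
pickle.dump(D,open('d.pkl','wb'))
for n,s in D.items():
    save(s,n+'.png'); print({k:v for k,v in s.items() if k!='img'})
cv2.imwrite('pics/both.png',cv2.resize(np.hstack([D['scene']['img'],D['top']['img']]),(800,300)))
print(r.sense())
E
```

```text
{'mtx': array([[406.5760721 ,   0.        , 250.32700443],
       [  0.        , 406.5760721 , 191.90889551],
       [  0.        ,   0.        ,   1.        ]]), 'eye': array([968.66297432, -24.92075676, 700.72832174]), 'attitude': array([37.10329681, -0.15106187, 86.36589458])}
{'mtx': array([[393.03803378,   0.        , 259.69188764],
       [  0.        , 393.03803378, 187.38947187],
       [  0.        ,   0.        ,   1.        ]]), 'eye': array([408.28873327,  -3.68352121, 964.02385215]), 'attitude': array([  6.40809688,  -0.23313995, -89.44402723])}
{'time': 0.1, 'joint_pos': array([-7.26737677e+01,  7.51165964e+00,  8.53218178e+01, -3.02607853e-04,
        8.72588537e+01, -4.89363007e+00]), 'qd': array([ 0.08324158, -0.10591395, -0.14064577,  0.00796496,  0.04789001,
       -0.12272822]), 'joint_efforts': array([ 4.98167774e-04, -5.70952141e+01, -5.01942587e+01, -2.12096215e-04,
        8.15653388e-03,  1.09002183e-06]), 'tool_pos': array([ 226.78125162, -555.0238894 ,  252.35182394]), 'tcp_rot': array([-1.7990798e+02, -7.5752722e-03,  2.2219871e+01]), 'ft_force': array([ 0.14525642,  0.18675337, -0.28256309]), 'wrist_torque': array([-0.00086762,  0.05152066, -0.01635401]), 'grip_force': 0.0, 'finger_gap': 85.58736553622899}
```

View pics/scene.png

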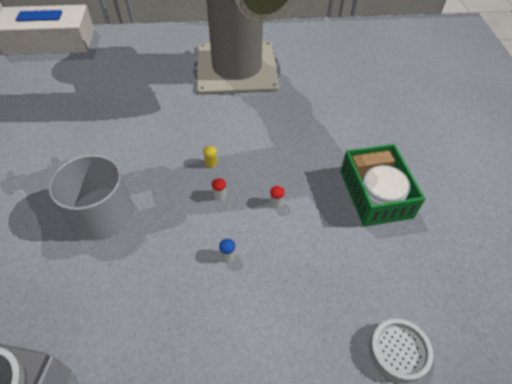

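View pics/top.png

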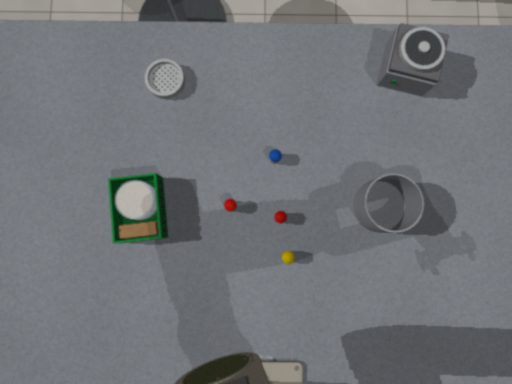

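Candidates for a red-capped vial (scene / top pixels): red (219,184)/(280,217), red (278,191)/(230,205), blue (228,246)/(275,156) and a yellow look-alike (210,151)/(288,257). I choose the two red ones. The pot is the grey cylinder at (88,180)/(394,203). The green basket, sieve and sampler are distractors. Next I measure positions and take one close crop.

Run:
```python
from h import *
import pickle
D=pickle.load(open('d.pkl','rb'))
def blobs(img,lo,hi):
    h=cv2.cvtColor(img,cv2.COLOR_BGR2HSV); h[...,0]=(h[...,0].astype(int)+30)%180
    m=cv2.inRange(h,(lo,140,70),(hi,255,255)); n,_,st,c=cv2.connectedComponentsWithStats(m)
    return [c[i] for i in range(1,n) if 40<st[i,4]<500]
P={}
for n,lo,hi in(('red',20,40),('yel',45,65),('blue',130,160)):
    P[n]={k:blobs(D[k]['img'],lo,hi) for k in D}; print(n,{k:np.round(v,1).tolist() for k,v in P[n].items()})
    a=sorted(P[n]['scene'],key=lambda p:p[0]); b=sorted(P[n]['top'],key=lambda p:-p[0])
    for p,q in zip(a,b):
        x,e=tri(ray(D['scene'],*p),ray(D['top'],*q)); print(n,x.round(1),round(e,1))
a=cv2.resize(D['top']['img'][130:280,200:440],None,fx=3.3,fy=3.3,interpolation=cv2.INTER_CUBIC)[:,:800]
b=cv2.resize(D['scene']['img'][130:270,40:300],(800,431),interpolation=cv2.INTER_CUBIC)
cv2.imwrite('pics/c1.png',a);cv2.imwrite('pics/c2.png',b)
```

```text
red {'scene': [[218.5, 184.0], [276.9, 191.7]], 'top': [[229.8, 204.6], [280.2, 216.7]]}
red [443.5 -55.7  37.3] 0.6
red [470.8  63.4  37.4] 0.6
yel {'scene': [[210.1, 156.1]], 'top': [[287.7, 256.9]]}
yel [349.3 -74.4  20.8] 0.1
blue {'scene': [[39.0, 15.2], [226.8, 245.9]], 'top': [[274.9, 155.3]]}
blue [ 542.6 -115.4  476.6] 197.5
```

View pics/c1.png

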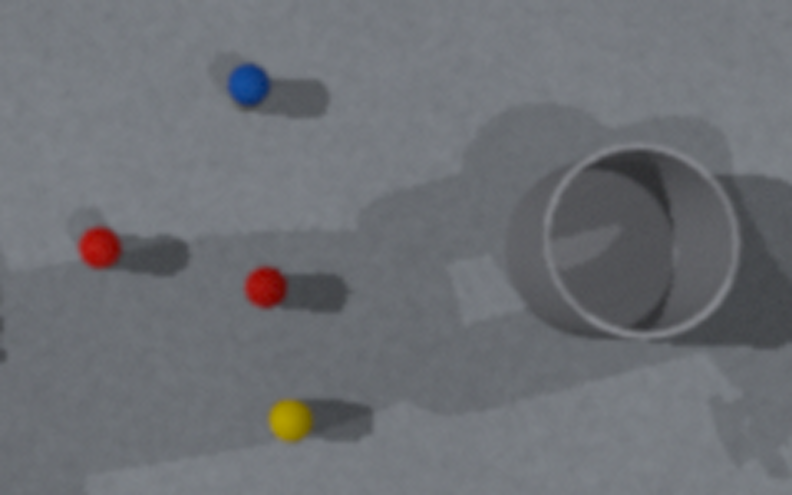

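View pics/c2.png

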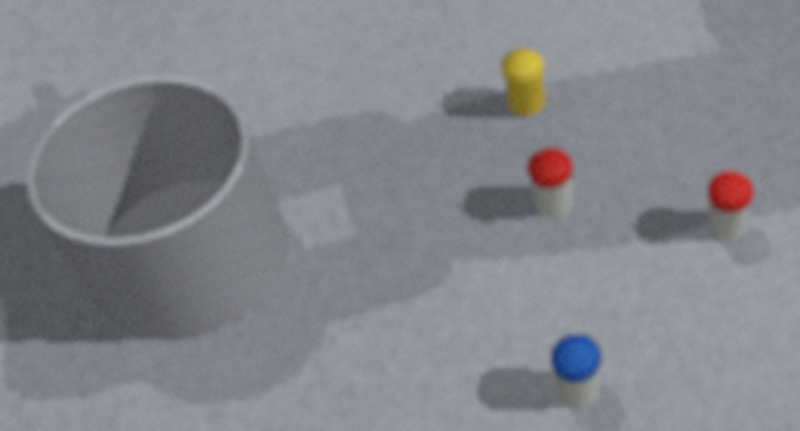

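The crops show two white vials with red caps, at (100,247) and (266,288) in the top crop. The blue and the all-yellow ones are clearly distinct. The pot rim centre is near (642,241) in the top crop and (137,160) in the scene crop. The measured vial cap height of about 37 mm is consistent with 36–50.

Run:
```python
from h import *
import pickle
D=pickle.load(open('d.pkl','rb'));s,t=D['scene'],D['top']
print('pot rim',tri(ray(s,84.7,182.1),ray(t,394.6,203.2)), atz(t,394.6,203.2,110))
for u in (365,424.3): print(atz(t,u,203.2,110))
print('blue',tri(ray(s,226.8,245.9),ray(t,274.9,155.3)))
print('atz44',atz(t,229.8,204.6,44),atz(t,280.2,216.7,44))
```

```text
pot rim (array([ 473.30420105, -304.21084623,  100.32625722]), np.float64(0.431574217767661)) [ 472.54453286 -300.62063179  110.        ]
[ 471.8989072  -236.03148602  110.        ]
[ 473.19273878 -365.46790934  110.        ]
blue (array([590.3053172 , -42.5918165 ,  36.26767118]), np.float64(0.8650026345603622))
atz44 [470.35742855  63.2240052   44.        ] [443.22635208 -55.00751213  44.        ]
```

Call:
{"fn": "step_arm", "kwargs": {
  "targets": [
    [[40,38,0,0,0,0],[70,76,0,0,0,0],[80,114,0,0,0,0],[90,152,0,0,0,0],[100,190,0,0,0,0],[115,228,0,0,0,0],[130,266,0,0,0,0],[145,304,0,0,0,0],[160,342,0,0,0,0],[175,380,0,0,0,0],[190,416,0,0,0,0],[200,450,0,0,0,0]]
  ],
  "fingers": -1,
  "newtons": 30
}}

```text
time: 1.1
tool_pos: [427.2, -103.4, 253.1]
tcp_rot: [180.0, -0.0, 22.2]
ft_force: [1.4, -1.2, 0.9]
finger_gap: 85.4
grip_force: 0.0
```

Call:
{"fn": "step_arm", "kwargs": {
  "targets": [
    [[5,20,-20,0,0,0],[10,40,-40,0,0,0],[16,50,-70,0,0,0],[16,50,-93,0,0,0],[16,50,-93,0,0,0],[16,50,-93,0,0,0],[16,50,-93,0,0,0]]
  ]
}}

```text
time: 1.68
tool_pos: [443.4, -55.9, 161.6]
tcp_rot: [180.0, -0.0, 22.2]
ft_force: [0.0, -0.3, 0.9]
finger_gap: 85.3
grip_force: 0.0
```

Run:
```python
from h import *
w=vision.snapshot('wrist'); save(w,'w1.png'); print(w['eye'],w['attitude']); S=r.sense(); print(S['time'],S['tool_pos'],S['tcp_rot'])
def px(p):
    c=rot(w['attitude']).T@(np.array(p)-w['eye']); q=w['mtx']@[c[0],-c[1],-c[2]]; return q[:2]/q[2]
print(px([443.4,-55.4,44]),px([470.6,63.3,44]))
h=cv2.cvtColor(w['img'],cv2.COLOR_BGR2HSV); m=((h[...,0]<8)|(h[...,0]>172))&(h[...,1]>140)&(h[...,2]>70)
n,_,st,c=cv2.connectedComponentsWithStats(m.astype('uint8'))
for i in range(1,n):
    if st[i,4]>60: print(st[i],c[i],atz(w,*c[i],44))
```

```text
[521.29901489 -23.93147859 282.90733296] [-1.89206612e+01 -3.84463458e-02 -6.77591930e+01]
1.7333 [443.86602773 -56.10098078 162.20842875] [ 1.79912847e+02 -1.14134635e-01  2.21786812e+01]
[252.02196535 195.52966614] [105.42983211  98.24209703]
[  85   74   47   45 1616] [107.8960396   95.75185644] [472.82736386  62.15697586  44.        ]
[ 234  173   39   39 1190] [252.86722689 192.25042017] [446.03341762 -55.00470422  44.        ]
```

View pics/w1.png

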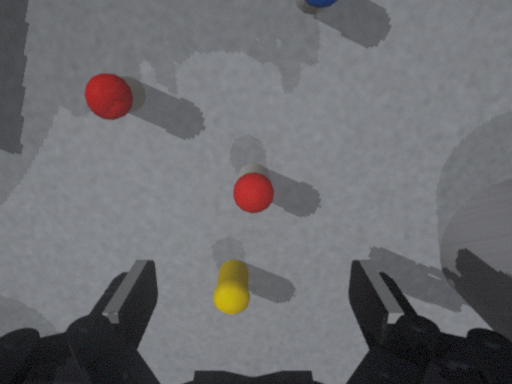

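The wrist view shows red vial A at (253,192), vial B at (109,96), yellow at (232,290) and blue at the top edge. This agrees with the triangulation within 3 mm. I descend onto A and grip.

Call:
{"fn": "step_arm", "kwargs": {
  "targets": [
    [[1,0,-30,0,0,0],[1,0,-60,0,0,0],[1,0,-85,0,0,0],[1,0,-105,0,0,0],[1,0,-115,0,0,0],[1,0,-122,0,0,0],[1,0,-122,0,0,0],[1,0,-122,0,0,0]]
  ]
}}

```text
time: 2.4
tool_pos: [445.0, -55.9, 39.6]
tcp_rot: [179.9, -0.1, 22.2]
ft_force: [0.4, 0.1, 0.2]
finger_gap: 85.7
grip_force: 0.0
```

Call:
{"fn": "step_arm", "kwargs": {
  "targets": [
    [[0,0,0,0,0,0],[0,0,0,0,0,0],[0,0,0,0,0,0],[0,0,0,0,0,0],[0,0,0,0,0,0],[0,0,0,0,0,0],[0,0,0,0,0,0],[0,0,0,0,0,0],[0,0,0,0,0,0],[0,0,0,0,0,0],[0,0,0,0,0,0],[0,0,0,0,0,0]]
  ],
  "fingers": 1,
  "newtons": 30
}}

```text
time: 3.4
tool_pos: [444.4, -55.5, 38.9]
tcp_rot: [180.0, -0.0, 22.2]
ft_force: [-0.2, 0.2, 6.4]
finger_gap: 29.3
grip_force: 29.4
```

Call:
{"fn": "step_arm", "kwargs": {
  "targets": [
    [[0,0,10,0,0,0],[0,0,20,0,0,0],[0,0,40,0,0,0],[0,0,65,0,0,0],[0,0,90,0,0,0],[0,0,120,0,0,0],[0,0,150,0,0,0],[0,0,170,0,0,0],[0,0,170,0,0,0],[0,0,170,0,0,0]]
  ]
}}

```text
time: 4.23
tool_pos: [444.9, -55.7, 210.6]
tcp_rot: [179.9, -0.2, 22.2]
ft_force: [0.2, -0.4, -0.9]
finger_gap: 28.7
grip_force: 29.6
```

Run:
```python
from h import *
w=vision.snapshot('wrist'); s=vision.snapshot('scene'); 
cv2.imwrite('pics/g1.png',cv2.resize(np.hstack([w['img'],s['img']]),(800,300)))
```

```text
(no output)
```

View pics/g1.png

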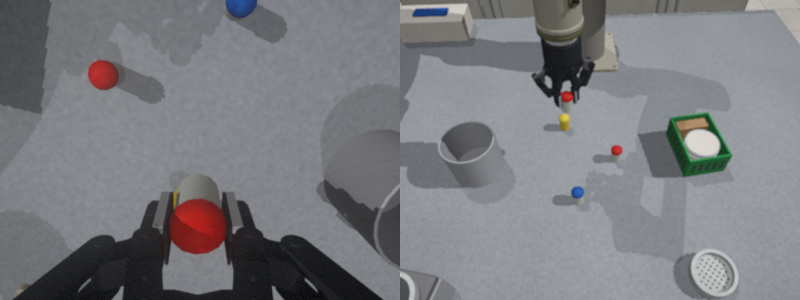

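Vial A is held upright in the fingers at wrist (198,225), and the other items haven't moved. I carry it to the pot.

Call:
{"fn": "step_arm", "kwargs": {
  "targets": [
    [[3,-25,0,0,0,0],[6,-55,0,0,0,0],[10,-90,0,0,0,0],[14,-125,0,0,0,0],[18,-160,0,0,0,0],[22,-195,0,0,0,0],[26,-225,0,0,0,0],[28,-246,0,0,0,0],[28,-246,-20,0,0,0],[28,-246,-45,0,0,0],[28,-246,-62,0,0,0],[28,-246,-62,0,0,0]]
  ]
}}

```text
time: 5.33
tool_pos: [468.4, -299.1, 139.6]
tcp_rot: [-179.5, 0.3, 22.2]
ft_force: [0.0, 1.1, -0.9]
finger_gap: 29.4
grip_force: 29.7
```

Call:
{"fn": "step_arm", "kwargs": {
  "targets": [
    [[0,0,0,0,0,0],[0,0,0,0,0,0],[0,0,0,0,0,0]]
  ]
}}

```text
time: 5.58
tool_pos: [472.6, -301.8, 147.7]
tcp_rot: [179.9, -0.1, 22.2]
ft_force: [-0.2, 0.3, -0.9]
finger_gap: 28.9
grip_force: 29.7
```

Run:
```python
from h import *
w=vision.snapshot('wrist'); s=vision.snapshot('top'); 
cv2.imwrite('pics/g2.png',cv2.resize(np.hstack([w['img'],s['img']]),(800,300)))
```

```text
(no output)
```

View pics/g2.png

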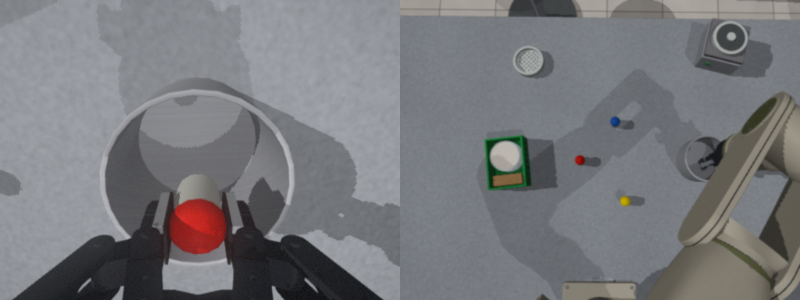

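The wrist view shows the vial hanging over the pot mouth (rim spans 103–293 px across, vial at 198). The top view agrees. I release it.

Call:
{"fn": "step_arm", "kwargs": {
  "targets": [
    [[0,0,0,0,0,0],[0,0,0,0,0,0],[0,0,0,0,0,0],[0,0,0,0,0,0],[0,0,0,0,0,0],[0,0,0,0,0,0],[0,0,20,0,0,0],[0,0,40,0,0,0],[0,0,60,0,0,0],[0,0,60,0,0,0],[0,0,60,0,0,0]]
  ],
  "fingers": -0.2
}}

```text
time: 6.6
tool_pos: [472.7, -302.1, 207.9]
tcp_rot: [179.8, -0.1, 22.2]
ft_force: [-0.6, 0.1, -0.5]
finger_gap: 51.4
grip_force: 0.0
```

Call:
{"fn": "step_arm", "kwargs": {
  "targets": [
    [[0,25,0,0,0,0],[0,60,0,0,0,0],[0,95,0,0,0,0],[0,130,0,0,0,0],[0,165,0,0,0,0],[0,200,0,0,0,0],[0,235,0,0,0,0],[-1,270,0,0,0,0],[-1,305,0,0,0,0],[-1,335,0,0,0,0],[-1,355,0,0,0,0],[-1,364,0,0,0,0]]
  ],
  "fingers": -1
}}

```text
time: 7.6
tool_pos: [469.9, 65.1, 205.0]
tcp_rot: [-179.9, 0.1, 22.4]
ft_force: [0.4, 0.0, 0.7]
finger_gap: 85.3
grip_force: 0.0
```

Call:
{"fn": "step_arm", "kwargs": {
  "targets": [
    [[0,0,-20,0,0,0],[0,0,-46,0,0,0],[0,0,-46,0,0,0],[0,0,-46,0,0,0]]
  ]
}}

```text
time: 7.93
tool_pos: [469.1, 62.1, 158.3]
tcp_rot: [-179.9, 0.3, 22.2]
ft_force: [-0.1, -0.0, 0.5]
finger_gap: 85.3
grip_force: 0.0
```

Run:
```python
from h import *
w=vision.snapshot('wrist'); s=vision.snapshot('top'); save(s,'t3.png')
cv2.imwrite('pics/g3.png',cv2.resize(np.hstack([w['img'],s['img']]),(800,300)))
for n,w in(('w',w),('t',s)):
  h=cv2.cvtColor(w['img'],cv2.COLOR_BGR2HSV); m=((h[...,0]<8)|(h[...,0]>172))&(h[...,1]>140)&(h[...,2]>60)
  k,_,st,c=cv2.connectedComponentsWithStats(m.astype('uint8'))
  for i in range(1,k):
    if st[i,4]>20: print(n,st[i],c[i].round(),atz(w,*c[i],44).round(1),atz(w,*c[i],25).round(1))
```

```text
w [ 233  171   40   40 1228] [253. 191.] [473.3  63.8  44. ] [467.3  61.4  25. ]
t [399 192   8  11  43] [403. 197.] [ 492.9 -343.3   44. ] [ 494.6 -350.3   25. ]
```

View pics/g3.png

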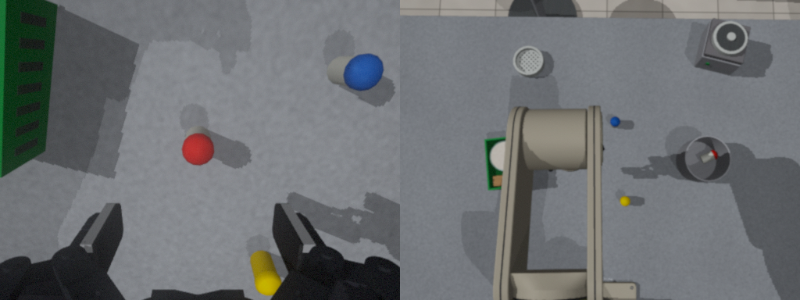

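Vial A lies in the pot (top view near (708,156)), and B is centred in the wrist view at (198,149). I grip B.

Call:
{"fn": "step_arm", "kwargs": {
  "targets": [
    [[0,0,-30,0,0,0],[0,0,-60,0,0,0],[0,0,-85,0,0,0],[0,0,-105,0,0,0],[0,0,-115,0,0,0],[0,0,-122,0,0,0],[0,0,-122,0,0,0],[0,0,-122,0,0,0]]
  ]
}}

```text
time: 8.7
tool_pos: [472.0, 62.5, 39.6]
tcp_rot: [180.0, -0.1, 22.2]
ft_force: [-0.3, 0.0, -0.3]
finger_gap: 85.4
grip_force: 0.0
```

Call:
{"fn": "step_arm", "kwargs": {
  "targets": [
    [[0,0,0,0,0,0],[0,0,0,0,0,0],[0,0,0,0,0,0],[0,0,0,0,0,0],[0,0,0,0,0,0],[0,0,0,0,0,0],[0,0,0,0,0,0],[0,0,0,0,0,0],[0,0,0,0,0,0],[0,0,0,0,0,0],[0,0,0,0,0,0],[0,0,0,0,0,0]]
  ],
  "fingers": 1,
  "newtons": 30
}}

```text
time: 9.7
tool_pos: [471.4, 62.6, 38.9]
tcp_rot: [180.0, -0.1, 22.2]
ft_force: [-1.1, 0.8, 6.4]
finger_gap: 29.1
grip_force: 29.4
```

Call:
{"fn": "step_arm", "kwargs": {
  "targets": [
    [[0,0,10,0,0,0],[0,0,20,0,0,0],[0,0,40,0,0,0],[0,0,65,0,0,0],[0,0,90,0,0,0],[0,0,120,0,0,0],[0,0,150,0,0,0],[0,0,170,0,0,0],[0,0,170,0,0,0],[0,0,170,0,0,0]]
  ]
}}

```text
time: 10.53
tool_pos: [471.9, 62.6, 210.6]
tcp_rot: [179.9, -0.2, 22.2]
ft_force: [0.3, 0.1, -1.0]
finger_gap: 29.4
grip_force: 29.6
```

Call:
{"fn": "step_arm", "kwargs": {
  "targets": [
    [[0,-25,0,0,0,0],[0,-60,0,0,0,0],[0,-95,0,0,0,0],[0,-130,0,0,0,0],[0,-165,0,0,0,0],[0,-200,0,0,0,0],[0,-235,0,0,0,0],[1,-270,0,0,0,0],[1,-305,0,0,0,0],[1,-335,0,0,0,0],[1,-355,0,0,0,0],[1,-364,0,0,0,0]]
  ]
}}

```text
time: 11.53
tool_pos: [470.5, -303.6, 206.5]
tcp_rot: [-179.9, 0.1, 22.1]
ft_force: [0.5, 0.1, -1.2]
finger_gap: 29.4
grip_force: 29.7
```

Call:
{"fn": "step_arm", "kwargs": {
  "targets": [
    [[0,0,0,0,0,0],[0,0,-15,0,0,0],[0,0,-30,0,0,0],[0,0,-45,0,0,0],[0,0,-60,0,0,0],[0,0,-60,0,0,0],[0,0,-60,0,0,0],[0,0,-60,0,0,0]]
  ]
}}

```text
time: 12.2
tool_pos: [472.3, -300.7, 149.0]
tcp_rot: [180.0, -0.0, 22.3]
ft_force: [0.5, 0.4, 0.2]
finger_gap: 29.5
grip_force: 29.7
```

Run:
```python
from h import *
w=vision.snapshot('wrist'); s=vision.snapshot('scene'); 
cv2.imwrite('pics/g4.png',cv2.resize(np.hstack([w['img'],s['img']]),(800,300)))
```

```text
(no output)
```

View pics/g4.png

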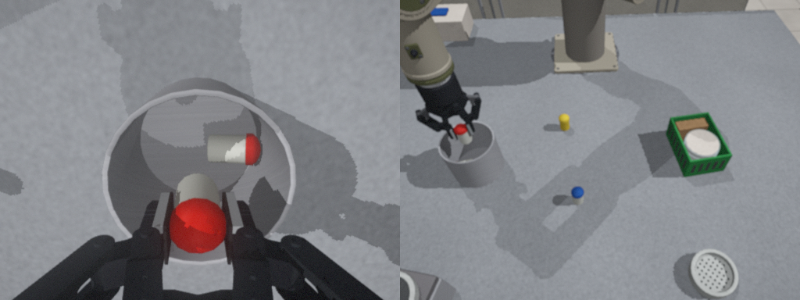

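Vial B hangs inside the mouth of the pot (wrist (198,225)), A lies in it at (235,150), and the pot is upright. I release and clear.

Call:
{"fn": "step_arm", "kwargs": {
  "targets": [
    [[0,0,0,0,0,0],[0,0,0,0,0,0],[0,0,0,0,0,0],[0,0,0,0,0,0],[0,0,0,0,0,0],[0,0,0,0,0,0],[0,0,20,0,0,0],[0,0,40,0,0,0],[0,0,70,0,0,0],[0,0,100,0,0,0],[0,0,100,0,0,0]]
  ],
  "fingers": -0.2
}}

```text
time: 13.22
tool_pos: [474.2, -303.3, 255.7]
tcp_rot: [179.5, -0.3, 22.2]
ft_force: [-0.1, 0.0, 1.3]
finger_gap: 51.2
grip_force: 0.0
```

Call:
{"fn": "step_arm", "kwargs": {
  "targets": [
    [[-20,25,0,0,0,0],[-40,55,0,0,0,0],[-50,90,0,0,0,0],[-50,125,0,0,0,0],[-50,160,0,0,0,0],[-50,190,0,0,0,0],[-50,215,0,0,0,0],[-50,230,0,0,0,0],[-50,230,0,0,0,0],[-50,230,0,0,0,0],[-50,230,0,0,0,0]]
  ]
}}

```text
time: 14.13
tool_pos: [422.0, -72.0, 248.3]
tcp_rot: [180.0, 0.0, 22.2]
ft_force: [0.1, -0.2, -0.0]
finger_gap: 51.2
grip_force: 0.0
```

Run:
```python
from h import *
w=vision.snapshot('top'); s=vision.snapshot('scene'); 
cv2.imwrite('pics/g5.png',cv2.resize(np.hstack([w['img'],s['img']]),(800,300)))
```

```text
(no output)
```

View pics/g5.png

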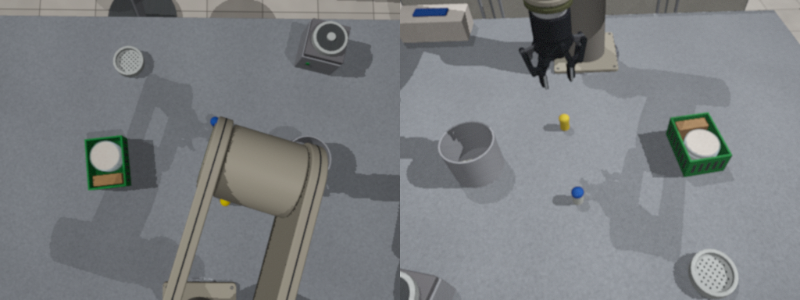

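The fingers are empty, no red is outside the pot, the pot is upright, and the blue and yellow vials are unmoved. The arm hides the pot from above, so I swing it clear and check by pixel count.

Call:
{"fn": "step_arm", "kwargs": {
  "targets": [
    [[0,25,0,0,0,0],[0,60,0,0,0,0],[0,95,0,0,0,0],[0,130,0,0,0,0],[0,160,0,0,0,0],[0,180,0,0,0,0],[0,180,0,0,0,0],[0,180,0,0,0,0],[0,180,0,0,0,0]]
  ]
}}

```text
time: 14.98
tool_pos: [422.1, 107.5, 248.1]
tcp_rot: [180.0, 0.0, 22.2]
ft_force: [-1.0, -0.2, -0.7]
finger_gap: 51.5
grip_force: 0.0
```

Run:
```python
from h import *
s=vision.snapshot('top')
h=cv2.cvtColor(s['img'],cv2.COLOR_BGR2HSV)
for nm,m in (('red',((h[...,0]<8)|(h[...,0]>172))&(h[...,1]>130)&(h[...,2]>50)),('blue',(abs(h[...,0].astype(int)-112)<14)&(h[...,1]>140))):
  k,_,st,c=cv2.connectedComponentsWithStats(m.astype('uint8'))
  for i in range(1,k):
    if st[i,4]>10: print(nm,st[i],c[i].round(1))
```

```text
red [399 192   7  11  40] [402.6 196.6]
blue [270 150  11  12 108] [274.9 155.3]
```

Only A's cap shows, since the near wall hides part of the floor. I take the wrist camera back over the pot to count both caps.

Call:
{"fn": "step_arm", "kwargs": {
  "targets": [
    [[0,-25,0,0,0,0],[0,-60,0,0,0,0],[0,-95,0,0,0,0],[0,-130,0,0,0,0],[0,-165,0,0,0,0],[0,-200,0,0,0,0],[0,-235,0,0,0,0],[0,-270,0,0,0,0],[0,-305,0,0,0,0],[0,-340,0,0,0,0],[0,-370,0,0,0,0],[0,-390,0,0,0,0]]
  ]
}}

```text
time: 16.03
tool_pos: [420.3, -285.7, 248.2]
tcp_rot: [180.0, 0.0, 22.0]
ft_force: [0.2, -0.6, 0.4]
finger_gap: 51.3
grip_force: 0.0
```

Call:
{"fn": "step_arm", "kwargs": {
  "targets": [
    [[0,-20,0,0,0,0],[0,-30,0,0,0,0],[0,-30,0,0,0,0],[0,-30,0,0,0,0]]
  ]
}}

```text
time: 16.37
tool_pos: [421.3, -311.8, 248.1]
tcp_rot: [-180.0, 0.0, 22.1]
ft_force: [0.1, 0.3, -0.5]
finger_gap: 51.3
grip_force: 0.0
```

Run:
```python
from h import *
s=vision.snapshot('wrist'); print(s['eye'])
h=cv2.cvtColor(s['img'],cv2.COLOR_BGR2HSV)
m=((h[...,0]<8)|(h[...,0]>172))&(h[...,1]>130)&(h[...,2]>50)
k,_,st,c=cv2.connectedComponentsWithStats(m.astype('uint8'))
for i in range(1,k):
    if st[i,4]>20: print(st[i],c[i].round(1),atz(s,*c[i],20).round(0),'pot r',np.linalg.norm(atz(s,*c[i],20)[:2]-[473,-301]).round())
print(r.sense()['ft_force'])
```

```text
[ 499.42422585 -280.11522043  369.32743336]
[310  93  14  31 337] [315.4 108.1] [ 495. -349.   20.] pot r 53.0
[206  96  12  30 266] [212.  110.3] [ 454. -254.   20.] pot r 51.0
[ 0.43432928  0.8448665  -0.46822476]
```

Both red caps are inside the pot, within the 61 mm inner radius. The gripper is clear of everything, so I hand in.

```bash
python3 -c "
from bench import r
print(r.hand_in())"
```

```text
the job is handed in; nothing more can be done
None
```

Both red-capped vials are in the upright steel pot, the blue-capped vial stands where it was, and the job was handed in at about 16.4 s.

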